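Show the broken standoff to the inspection camera

TASK

One of the four square steel standoffs in the grey kit tray has its threaded stud snapped off short. Pick that one out and hold it up in the air in front of the inspection camera's lens, with the stub pointing straight at the lens along its sloping line of sight and the end of the stub 10 cm from the glass. Finish while still holding it there, keep still, leave the sound standoffs and the things around lying where they are, and do not touch the camera or its stand.

Things in the scene. Friction and masses are not known exactly. Their poses are not given: they have to be found in the camera images.
- standoff_broken: the standoff to cull: bright steel bar of square section 18 x 18 mm and 60 mm long, lying on a side face in the tray, with only a 7 mm stub of the 10 mm thick threaded stud left on one end (67 mm over all); about 70 g. Origin: centre of the underside of the 60 mm bar as it lies (9 mm below the bar's axis); +x along the bar, out through the stub; z up
- standoff_broken_tip (a point): centre of the broken end of the stub, on the bar's axis: 37 mm in x and 9 mm in z from the origin of standoff_broken; axes as that body's
- standoff_a: sound standoff: the same 60 x 18 x 18 mm bar with its whole stud, 22 mm long (82 mm over all). Origin and axes as for standoff_broken. Must stay where it lies
- standoff_b: sound standoff, same as standoff_a
- standoff_c: sound standoff, same as standoff_a
- kit_tray: shallow open grey tray, 250 x 250 mm, rim 18 mm high, walls 4 mm thick, inner floor 4 mm above the work surface; fixed. The four standoffs lie well apart on its floor, their middles at least 5 cm in from the walls, each pointing its own way. Origin: centre of the underside
- inspection_stand: fixed camera stand: dark base plate 150 x 130 x 12 mm, post 16 mm thick and 322 mm high. Origin: foot of the post on the work surface; the camera looks out along -x of this body
- camera_head: camera carried by the stand's post: black lens barrel 36 mm across, then a white box 48 x 48 x 68 mm, sloping so that it looks down at 25 degrees below the horizontal. Origin: centre of the lens front (the glass), 232 mm above the work surface and 130 mm in front of the post; +x runs along the line of sight INTO the camera (so it points up 25 degrees and away from the viewed thing)
- focus (a point): the inspection point, in the open air: on the line of sight, 100 mm in front of the glass, 190 mm above the work surface; axes as camera_head. The end of the stub belongs here, with the bar's +x along this +x
- dropper_bottle: bystander: brown dropper bottle with a black cap, 33 mm across, 72 mm high, standing loose; origin centre of the underside
- timer: bystander: flat white timer 64 x 68 x 18 mm, loose; origin centre of the underside
- petri_dish: bystander: closed petri dish 89 mm across, 16 mm high, loose; origin centre of the underside
Not all that is in view belongs to the job. Leave any green or purple look-alike of the standoff_broken alone.

How it is judged:
By the outcome, as a careful person would: the job done as asked, in the order asked, and still so for the second after the job is handed in, while the arm keeps its last pose, push and grip.
It also fails if it takes over 35 s, if anything falls off the work surface, if the arm or the gripper's body presses on something with over 40 N, if the wrist force passes 120 N, or if a joint passes its speed limit or range.

ROBOT

A 6-joint arm with a two-finger parallel gripper is mounted at the origin on a cart in front of the work surface, level with it; the furniture and walls round the work are solid. World frame = base frame: x ahead of the robot, y to its left, z up, the work surface at z = 0. Lengths are in mm, angles in rad, forces in N, time in s.
With the tool pointing down it reaches from about 350 to 875 mm from the base axis. Payload 4.2 kg.
Tool frame: the origin (TCP) lies on the mounting face of the last link; the fingertips stand 173 mm ahead of it and the grasp point (between the pads) lies grip_point_offset ahead of it (grip_point_offset is the distance from the TCP to the grasp point, in mm); z points along the fingers, y is the line along which they close (so a half turn about z gives the same grasp; the last joint's range is limited). The gripper opens to 85 mm and grips with 20 to 120 N. Pads are 22 mm wide; open, the fingers measure 114 mm over their backs; the gripper's body (76 mm by 85 mm) begins 54 mm behind the grasp point. The pads swing forward as they close: fully open they stand 13 mm farther back than shut.
Start: joints at [-0.888, 0.385, 0.008, 0, -1.194, -0.259], TCP at [257.03, -569.68, 404.712] pointing down, gripper open.
Joint ranges: [-3.14, 3.14], [-1.21, 2.06], [-1.07, 1.41], [-3.16, 2.05], [-2.99, -0.16], [-3.1, 3.1]. Speed limits (rad/s): [2.79, 2.79, 3.14, 3.14, 3.14, 3.14].

INTERFACE

Orientations are given as a unit quaternion [x, y, z, w].
In Python, from bench import read_state, get_image, job_done, recognise, place_of, grip_point_offset gives the robot as it stands. The module is installed in compiled form; this text tells all that it offers.
- The arm moves only by the tool carry_out, never from a script. Its arguments are lists of equal length, an entry for each row: "slide": the shift along the tool's x, y, z in m, a list of three; "roll": the turn about the tool's z in degrees; "claw": the finger opening in m, from 0 to 0.0854. A call has 1 to 8 rows; each row is the pose to reach, as a shift and turn from the pose commanded when the call began, along the tool's axes at that moment; what a row does not reach only later rows make up. A row lasts 1/8 s, in which the tool goes at most 62.5 mm and 10.7 degrees, less where a joint would pass 70% of its speed; a pose out of reach is approached as far as the arm can. A call with a gripper value outside its range is refused whole. The fingers move at their own pace and stop on an object; the grip force is fixed at half the most. Time passes only in rows, so rows that repeat a pose let the fingers close. It gives the time, the measured TCP pose, the force, the opening and the grip force at its end, in the units of the state.
- read_state(): the state, without advancing time (a new reading comes with each control period).
- get_image(name): name is "scene" or "top" or "wrist"; returns a dict with "img" (480x640x3 uint8, red, green, blue), "z_map" (480x640 float32, mm along the optical axis (not along the pixel's ray), 0 where there is no reading), "mtx" (3x3 intrinsics, pixels), "world_from_camera" (4x4, takes a point from camera to world coordinates); the wrist camera has in their place "T_tool_cam" (4x4, takes a point from camera to tool coordinates, whose origin is the TCP and whose axes are the flange's). Camera axes: x right, y up, looking along -z (the intrinsics and any distortion apply to the point x, -y, -z); pixel columns grow to the right and rows downward; lengths in mm; the calibration is good to about 2 mm. A picture is of the moment at which its call begins: read the wrist's pose just before it.
- job_done(): hands the job in; it is judged then, once.
Trained networks look in a picture, given as the dict that the camera call returned (one of the last four; its "shot" number tells which), for a name from the list of things; names that differ only in an ending like _2 or _b are one class to them, and where a whole thing is asked for, a point or a joint stands for the part that bears it (a point fixed in the world has none). Each returns a list of dicts, best first, with "conf" (0 to 1); they miss things now and then, are a little off and sometimes report something else, mostly with a low value. They report only what shows in the picture. A call takes as long as a camera call. They do not tell look-alikes from the thing itself.
- recognise(picture, thing): "at" ([column, row] in pixels, amid what is visible of it).
- place_of(picture, thing): "at" ([column, row] in pixels: a listed point, or the origin of a listed thing).
The state is a dict: "clock": time; "joints": joint angles; "joint_vel": joint speeds; "joint_efforts": joint torques, N m; "position": TCP position; "ee_rot": TCP orientation; "contact_force": force on the tool from outside, world axes, zero at the start; "wrist_torque": the same for the moment, N m; "gripper_width": finger opening in mm; "grasp_force": force on a finger pad.
Only numpy, scipy, OpenCV 4.12 (cv2) and the standard library are available. Lean on these libraries where they do the work, as an engineer would, in place of code of your own. Each camera call takes 0.05 s, during which the arm holds its last target. There are 200 camera calls.

## Working session

There is one attempt and no reset: what is moved stays moved. The work goes in short steps, Python scripts to look and compute and a tool call to move; the robot and the scene stay as the last step left them, time stands still between calls to the robot, and variables do not carry over. Pictures are saved under pics/ and viewed, at most 13 in all, crops included, and the job is handed in when it is done.

Besides the shell and the picture viewer there is one more tool, called after "Emit:" by a JSON object that holds its "method" and its "body". carry_out: Moves the arm, as the interface text tells. Its arguments: {"type":"object","properties":{"slide":{"type":"array"},"roll":{"type":"array"},"claw":{"type":"array"}},"required":["slide","roll","claw"]}

```bash
mkdir -p pics
cat > h.py <<'E'
import numpy as np, cv2
from bench import *
from scipy.spatial.transform import Rotation as R
def cw(p):
    if 'world_from_camera' in p: return np.array(p['world_from_camera'])
    s=p['st']; T=np.eye(4); T[:3,:3]=R.from_quat(s['ee_rot']).as_matrix(); T[:3,3]=s['position']
    return T@np.array(p['T_tool_cam'])
def shot(n):
    s=read_state(); p=get_image(n); p['st']=s; return p
def px(p,at,z=None):
    """pixel->world using depth (z None) or plane z"""
    M=cw(p); K=np.array(p['mtx']); u,v=at
    d=np.array([(u-K[0,2])/K[0,0],-(v-K[1,2])/K[1,1],-1.])
    if z is None:
        a=p['z_map'][int(v)-1:int(v)+2,int(u)-1:int(u)+2]; a=a[a>0]; t=np.median(a) if a.size else np.nan
    else: t=(z-M[2,3])/(M[:3,:3]@d)[2]
    return M[:3,:3]@(d*t)+M[:3,3]
def save(p,n): cv2.imwrite('pics/'+n+'.png',p['img'][:,:,::-1])
E
python3 - <<'E'
from h import *
np.set_printoptions(precision=1,suppress=True)
s=read_state(); print({k:np.round(v,3) for k,v in s.items()}); print(grip_point_offset)
for n in ['top','scene']:
    p=shot(n); save(p,n); print(n,[k for k in p], cw(p)[:3,3])
    for t in ['standoff_broken','standoff_a','kit_tray','inspection_stand','camera_head','focus','standoff_broken_tip','dropper_bottle','timer','petri_dish']:
        for f in (recognise,place_of):
            try:
                for r in f(p,t)[:5]: print(f.__name__,t,np.array(r['at']),round(r['conf'],2),px(p,r['at']))
            except Exception as e: print(t,f.__name__,e)
E
```

```text
{'clock': np.float64(0.0), 'joints': array([-0.9,  0.4,  0. , -0. , -1.2, -0.3]), 'joint_vel': array([ 0.,  0., -0., -0.,  0., -0.]), 'joint_efforts': array([  0. , -39.2,  18.8,   4.2,  -0. ,   0. ]), 'position': array([ 257. , -569.5,  403.6]), 'ee_rot': array([-0.2,  1. ,  0. , -0. ]), 'contact_force': array([-0.1, -0. ,  0.5]), 'wrist_torque': array([-0., -0., -0.]), 'grasp_force': np.float64(0.0), 'gripper_width': np.float64(85.698)}
154.70000000000002
top ['img', 'z_map', 'mtx', 'world_from_camera', 'shot', 'st'] [ -18.8  226.  1652.2]
call standoff_broken [427.  208.9] 0.69 [ 490.4 -485.2   17.5]
call standoff_broken [319.2 264.4] 0.61 [481.9 -56.4  22.6]
call standoff_broken [245.1 198.6] 0.42 [681.6  86.5 286.1]
call standoff_broken [428.9 210.5] 0.61 [ 484.8 -491.5    8.8]
call standoff_broken [321.3 266.1] 0.55 [473.1 -59.6  23.8]
call standoff_a [352.2 233.8] 0.66 [ 527.9 -207.5   20.6]
call standoff_a [381.5 214. ] 0.4 [ 545.7 -333.5   20.8]
call standoff_a [259.7 332.2] 0.3 [370.8 213.7  17.1]
call standoff_a [379.8 216.1] 0.6 [ 543.4 -326.1   15.4]
call standoff_a [351
[... 3022 characters left out ...]
ndoff_broken_tip [392.9 448.1] 0.73 [ 332.3 -503.1    1.1]
call standoff_broken_tip [383.3 361.3] 0.7 [ 475.4 -356.9    4.4]
call standoff_broken_tip [442.  372.9] 0.64 [ 542.6 -467.2    1.3]
call standoff_broken_tip [304.9 285.8] 0.59 [517.8 -57.2   4.7]
call dropper_bottle [384.  249.6] 0.52 [ 727.8 -141.9   47.4]
call dropper_bottle [329.8 339.7] 0.27 [ 426.5 -238.1   21.2]
call dropper_bottle [321.5 138.3] 0.18 [717.8  74.3 300.3]
call timer [197.9 266.7] 0.7 [362.  192.8  15.6]
call timer [354.4 312.6] 0.67 [ 528.  -220.6   19. ]
call timer [196.5 269.4] 0.77 [353.2 186.4  15.8]
call petri_dish [229.1 230.3] 0.98 [513.9 256.7  16.5]
call petri_dish [227.  230.5] 0.87 [510.6 262.7  14.4]
```

View pics/scene.png

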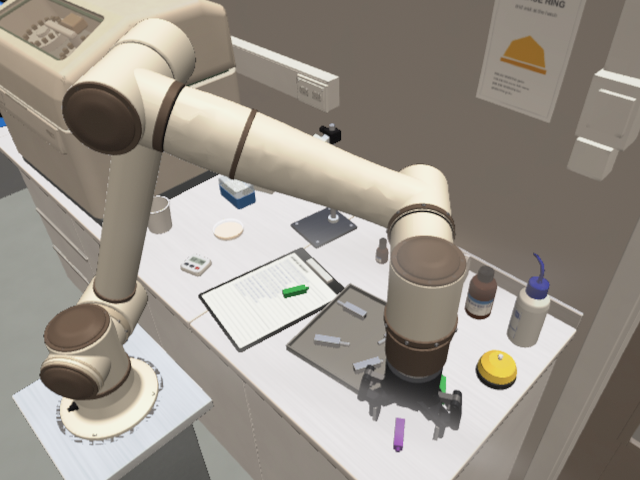

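```bash
python3 -c "
import cv2
a=cv2.imread('pics/top.png')[160:360,200:460]; cv2.imwrite('pics/topc.png',cv2.resize(a,(780,600),interpolation=cv2.INTER_CUBIC))"
```

```text
(no output)
```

View pics/topc.png

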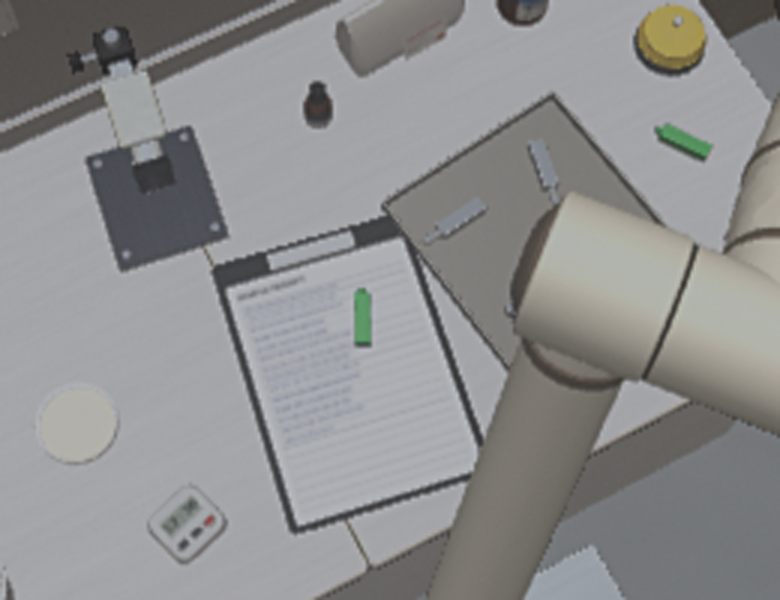

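The scene picture shows the tray with standoffs at about (352,310), (328,341), (367,364) and (381,340). The last one is mostly hidden. The arm hides two of them in the top view, and the visible pair there have long studs. Next I'll look through the wrist camera.

Run:
```python
from h import *
np.set_printoptions(precision=2,suppress=True)
p=shot('wrist'); save(p,'w0'); print(np.array(p['T_tool_cam']),p['mtx'],R.from_quat(p['st']['ee_rot']).as_matrix())
# stand geometry from depth: cloud of head region in both views
for n,(u0,u1,v0,v1) in {'top':(225,280,160,255),'scene':(285,365,115,250)}.items():
    q=shot(n); pts=[]
    for v in range(v0,v1):
        for u in range(u0,u1):
            if q['z_map'][v,u]>0: pts.append(px(q,(u,v)))
    pts=np.array(pts); np.save(n+'.npy',pts)
    for a,b in [(5,25),(40,200),(200,230),(230,250),(250,270),(270,290),(290,310),(310,340)]:
        m=(pts[:,2]>a)&(pts[:,2]<b)&(pts[:,0]>500)
        if m.sum()>3: print(n,a,b,m.sum(),pts[m].min(0),pts[m].max(0),np.median(pts[m],0))
```

```text
[[-0.    0.96  0.27 69.1 ]
 [ 1.    0.   -0.    0.05]
 [-0.    0.27 -0.96 31.17]
 [ 0.    0.    0.    1.  ]] [[394.04   0.   320.54]
 [  0.   394.04 234.48]
 [  0.     0.     1.  ]] [[-0.91 -0.41 -0.  ]
 [-0.41  0.91  0.  ]
 [-0.    0.   -1.  ]]
top 5 25 1416 [600.12 -91.36   5.  ] [858.95 158.31  24.94] [713.65  86.39  11.22]
top 40 200 963 [ 782.18 -102.28   40.33] [873.19 115.67 198.92] [869.24   6.48  86.9 ]
top 200 230 22 [811.44  44.97 200.22] [871.78  81.92 219.4 ] [869.67  72.56 205.79]
top 230 250 61 [621.52  66.95 236.44] [673.36 111.61 249.97] [629.71  93.58 246.35]
top 250 270 133 [626.23  73.47 250.33] [714.03 112.1  269.27] [648.42  93.05 257.32]
top 270 290 236 [657.98  59.45 270.6 ] [757.51 111.08 289.95] [679.86  87.44 281.71]
top 290 310 306 [692.51  57.07 290.03] [773.35 118.22 309.99] [728.63  82.95 296.9 ]
top 310 340 42 [741.81  66.15 310.61] [766.83  86.88 323.46] [752.95  76.27 317.5 ]
scene 5 25 1422 [640.02   7.03   5.05] [828.57 269.25  24.94] [713.13  71.28  12.16]
scene 40 200 562 [748.    58.87  40.88] [874.66 401.41 199.96] [870.83 252.76 184.98]
scene 200 230 467 [866.48  61.48 200.02] [874.54 392.48 229.97] [871.15 227.64 214.85]
scene 230 250 309 [867.34  63.12 230.09] [874.13 301.43 249.98] [870.97 154.33 240.09]
scene 250 270 265 [ 568.24 -189.45  250.11] [873.73 242.89 270.  ] [871.14 135.35 259.51]
scene 270 290 235 [729.94  57.34 270.06] [873.48 182.04 289.99] [870.33  97.85 280.59]
scene 290 310 314 [708.52  56.91 290.1 ] [873.28 128.96 309.92] [752.3   76.04 299.61]
scene 310 340 56 [744.38  62.25 310.09] [871.16  89.36 323.3 ] [752.99  72.85 314.51]
```

View pics/w0.png

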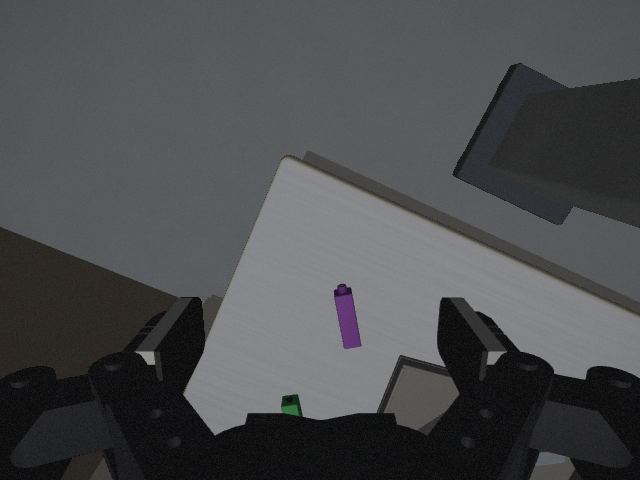

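The wrist view shows only the purple decoy at (345,315), a green one at (290,405) and the tray corner at (400,360). I'll move the wrist camera over the tray.

Emit:
{"method": "carry_out", "body": {"slide": [[-0.03,0.012,0],[-0.08,0.033,0],[-0.135,0.056,0],[-0.19,0.079,0],[-0.245,0.102,0],[-0.3,0.125,0],[-0.35,0.146,0],[-0.39,0.162,0]], "roll": [0,0,0,0,0,0,0,0], "claw": [0.0854,0.0854,0.0854,0.0854,0.0854,0.0854,0.0854,0.0854]}}

```text
clock: 3.25
position: [547.2, -259.8, 404.9]
ee_rot: [-0.211, 0.977, -0.0, 0.0]
contact_force: [0.4, -0.3, -0.4]
gripper_width: 85.4
grasp_force: 0.0
```

Run:
```python
from h import *
np.set_printoptions(precision=2,suppress=True)
p=shot('wrist'); save(p,'w1'); s=p['st']; print(s['clock'],s['position'],s['joints'],s['contact_force'])
for f in (recognise,place_of):
    for t in ['standoff_broken','standoff_broken_tip']:
        print(f is recognise,t,[(np.array(r['at']),round(r['conf'],2),px(p,r['at'])) for r in f(p,t)])
```

```text
3.25 [ 547.19 -259.78  404.9 ] [-0.18  0.35 -0.04  0.   -1.18 -0.97] [ 0.35 -0.27 -0.44]
True standoff_broken [(array([94.4, 38.5]), 0.86, array([ 499.83, -484.93,   18.44])), (array([548.8, 221.1]), 0.69, array([476.91, -60.73,  21.08])), (array([287.6,  42.7]), 0.62, array([ 437.87, -338.58,   22.  ]))]
True standoff_broken_tip [(array([91.3, 39.3]), 0.73, array([ 501.51, -487.67,   17.42]))]
False standoff_broken [(array([542.7, 218.2]), 0.75, array([476.87, -66.42,  19.58])), (array([286.6,  42.3]), 0.73, array([ 437.91, -339.46,   21.87])), (array([99.8, 39.4]), 0.55, array([ 498.69, -481.18,   17.57]))]
False standoff_broken_tip [(array([253.9,  69.6]), 0.85, array([ 467.79, -357.58,   14.26])), (array([103.5,  80.8]), 0.84, array([ 529.25, -472.68,   11.57])), (array([512. , 246.8]), 0.7, array([512.73, -73.95,  13.59]))]
```

View pics/w1.png

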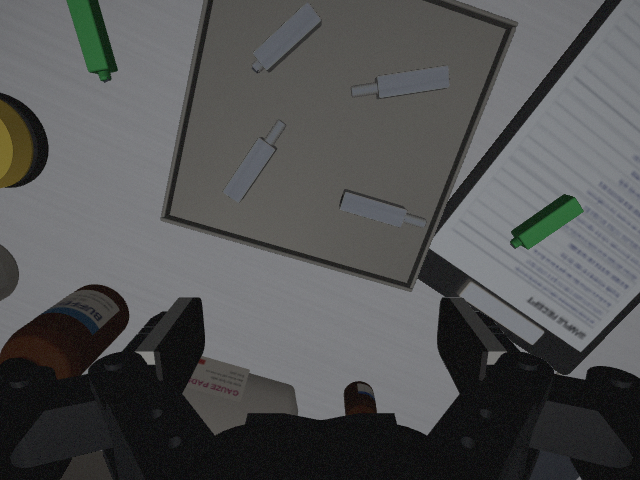

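The broken one is at about (287,42), with its stub end at (256,69). The other three have long studs: (400,82), (255,165) and (385,208). Next I'll measure its pose, the tray rim and the camera axis.

```bash
cat >> h.py <<'E'
def cloud(p):
    K=np.array(p['mtx']); M=cw(p); v,u=np.mgrid[0:480,0:640]; t=p['z_map']
    c=np.stack([(u-K[0,2])/K[0,0]*t,-(v-K[1,2])/K[1,1]*t,-t],-1)
    return c@M[:3,:3].T+M[:3,3]
E
python3 - <<'E'
from h import *
np.set_printoptions(precision=2,suppress=True)
p=shot('wrist'); C=cloud(p); g=cv2.cvtColor(p['img'],cv2.COLOR_RGB2GRAY)
roi=np.zeros_like(g); roi[0:85,235:330]=1
print('gray bar/tray',g[42,287],g[60,330],g[25,305],'floor z',np.median(C[100:130,300:340,2]),'tabletop', np.median(C[240:260,200:260,2]),'bar top',np.median(C[38:46,283:291,2]))
m=((g>115)&(roi>0)).astype(np.uint8)
for thr in (105,115,125):
    m=((g>thr)&(roi>0)).astype(np.uint8)
    n,l,st,ce=cv2.connectedComponentsWithStats(m); k=1+np.argmax(st[1:,4]); 
    pts=np.argwhere(l==k)[:,::-1]
    w=np.array([px(p,q,22)[:2] for q in pts],np.float32)
    print(thr,st[k],cv2.minAreaRect(w))
    c=w.mean(0); e,V=np.linalg.eigh(np.cov((w-c).T)); d=V[:,1]; d*=np.sign(d[0]); a=(w-c)@d; b=(w-c)@np.array([-d[1],d[0]])
    print(c,d,np.degrees(np.arctan2(d[1],d[0])),a.min(),a.max(),np.percentile(b,[1,99]), 'tail mid',c+d*a.min(),'tip',c+d*a.max())
# tray corners at z=18
for q in [(163,217),(411,291),(517,24)]: print('corner',q,px(p,q,18))
# stand: head axis fit
for n in ('top','scene'):
    P=np.load(n+'.npy'); 
    h=P[(P[:,2]>225)&(P[:,2]<300)&(P[:,0]>600)&(P[:,0]<735)&(np.abs(P[:,1]-88)<40)]
    b=P[(P[:,2]>8)&(P[:,2]<17)&(P[:,0]>600)&(P[:,0]<850)]
    print(n,'head',cv2.minAreaRect(h[:,:2].astype(np.float32)),len(h))
    print('lens end',h[h[:,2]<252].mean(0))
    # dark base
q=shot('top'); C=cloud(q); g=cv2.cvtColor(q['img'],cv2.COLOR_RGB2GRAY)
m=(g<80)&(C[...,2]<18)&(C[...,2]>7); m[:, :225]=0; m[:,280:]=0; m[:195]=0; m[255:]=0
print('base',cv2.minAreaRect(C[m][:,:2].astype(np.float32)),m.sum(),np.median(C[m],0), read_state()['clock'])
E
```

```text
gray bar/tray 95 85 92 floor z 3.6120920143803232 tabletop -0.24912862612112008 bar top 21.513352722532943
105 [294  18   1   1   1] ((417.12945556640625, -342.6790771484375), (0.0, 0.0), 0.0)
[ 417.13 -342.68] [nan nan] nan nan nan [nan nan] tail mid [nan nan] tip [nan nan]<stdin>:13: RuntimeWarning: Degrees of freedom <= 0 for slice
  c *= np.true_divide(1, fact)
  c *= np.true_divide(1, fact)
Traceback (most recent call last):
ValueError: attempt to get argmax of an empty sequence
```

Run:
```python
from h import *
np.set_printoptions(precision=2,suppress=True)
p=shot('wrist'); C=cloud(p)
m=(C[...,2]>17)&(C[...,2]<27); m[85:]=0; m[:,:235]=0; m[:,330:]=0
n,l,st,ce=cv2.connectedComponentsWithStats(m.astype(np.uint8)); k=1+np.argmax(st[1:,4]); print(st[k])
w=C[l==k][:,:2].astype(np.float32); print(cv2.minAreaRect(w))
m=(C[...,2]>10)&(C[...,2]<27); m[85:]=0; m[:,:235]=0; m[:,330:]=0
n,l,st,ce=cv2.connectedComponentsWithStats(m.astype(np.uint8)); k=1+np.argmax(st[1:,4]); print(st[k])
w2=C[l==k][:,:2]; c=w.mean(0); e,V=np.linalg.eigh(np.cov((w-c).T)); d=V[:,1]; d*=np.sign(d[0]); a=(w-c)@d; b=(w-c)@np.array([-d[1],d[0]]);a2=(w2-c)@d
print(c,np.degrees(np.arctan2(d[1],d[0])),np.percentile(a,[0,2,98,100]),np.percentile(b,[0,2,98,100]),np.percentile(a2,[0,2,98,100]))
for q in [(163,217),(411,291),(517,24)]: print('corner',q,px(p,q,18))
for n in ('top','scene'):
    P=np.load(n+'.npy'); h=P[(P[:,2]>225)&(P[:,2]<300)&(P[:,0]>600)&(P[:,0]<735)&(np.abs(P[:,1]-88)<40)]
    print(n,'head',cv2.minAreaRect(h[:,:2].astype(np.float32)),len(h),'lens end',h[h[:,2]<252].mean(0))
q=shot('top'); C=cloud(q); g=cv2.cvtColor(q['img'],cv2.COLOR_RGB2GRAY)
m=(g<80)&(C[...,2]<18)&(C[...,2]>7); m[:, :225]=0; m[:,280:]=0; m[:195]=0; m[255:]=0
b=C[m][:,:2].astype(np.float32); print('base',cv2.minAreaRect(b),m.sum(), read_state()['clock'])
a=q['img'][190:260,215:290]; cv2.imwrite('pics/base.png',cv2.resize(a[:,:,::-1],None,fx=8,fy=8,interpolation=cv2.INTER_CUBIC))
```

```text
[ 254    6   69   69 1812]
((435.2665710449219, -342.1950378417969), (18.355989456176758, 62.8955192565918), 63.633304595947266)
[ 253    6   70   71 2020]
[ 433.75 -341.09] -26.17291058122987 [-29.59 -28.23  29.14  33.3 ] [-9.57 -8.78  8.53  8.92] [-29.59 -28.2   34.99  38.53]
corner (163, 217) [ 618.16 -389.12   18.  ]
corner (411, 291) [ 589.91 -145.01   18.  ]
corner (517, 24) [ 345.58 -176.15   18.  ]
top head ((678.7529296875, 87.03606414794922), (48.28163528442383, 116.25215911865234), 81.69489288330078) 589 lens end [635.11  93.73 246.61]
scene head ((723.0581665039062, 82.20435333251953), (50.135231018066406, 22.995864868164062), 88.27422332763672) 45 lens end [nan nan nan]
base ((694.1255493164062, 85.18303680419922), (125.34225463867188, 196.3746337890625), 80.91954803466797) 404 3.65<stdin>:14: RuntimeWarning: Mean of empty slice.
  ret = um.true_divide(
```

View pics/base.png

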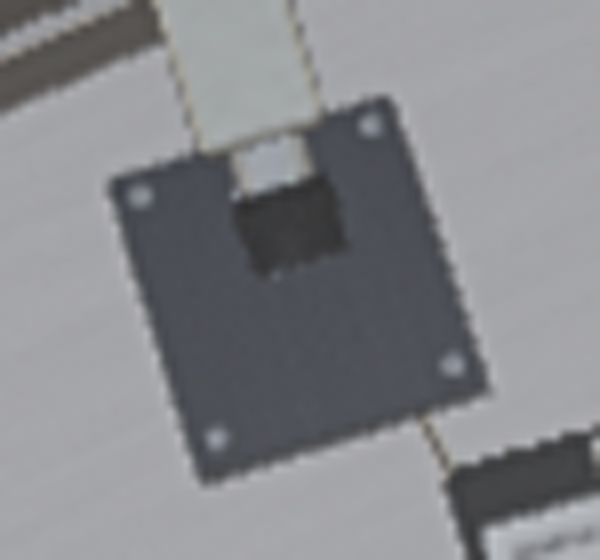

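Emit:
{"method": "carry_out", "body": {"slide": [[0.03,-0.003,0.01],[0.075,-0.007,0.03],[0.115,-0.011,0.06],[0.14,-0.014,0.09],[0.1467,-0.0148,0.12],[0.1467,-0.0148,0.13],[0.1467,-0.0148,0.13]], "roll": [10,20,30,40,48,50.6,50.6], "claw": [0.05,0.05,0.05,0.05,0.05,0.05,0.05]}}

```text
clock: 4.53
position: [417.3, -336.1, 274.2]
ee_rot: [0.228, 0.974, 0.0, -0.001]
contact_force: [0.8, -0.4, 0.5]
gripper_width: 50.0
grasp_force: 0.0
```

Run:
```python
from h import *
np.set_printoptions(precision=2,suppress=True)
p=shot('wrist'); save(p,'w2'); s=p['st']; print(s['clock'],s['position'],s['joints'],R.from_quat(s['ee_rot']).as_matrix())
# where bar top face lies in tool frame
C=cloud(p); m=(C[...,2]>18)&(C[...,2]<27)&(np.hypot(C[...,0]-434,C[...,1]+341)<42)
w=C[m][:,:2].astype(np.float32); print(m.sum(),cv2.minAreaRect(w))
q=shot('top'); K=q['mtx']
cs=[px(q,(215+x/8-.4,190+y/8-.4),12) for x,y in [(108,183),(388,97),(487,393),(205,483)]]; print(np.array(cs))
for x,y in [(300,265),(262,275),(345,245)]: print('rim',px(q,(215+x/8-.4,190+y/8-.4),248.3))
S=shot('scene'); D=cloud(S)
# table front edge near tray: min x of points z~0 with y in bins
for y in range(-420,-150,30):
    k=(abs(D[...,2])<6)&(abs(D[...,1]-y)<6); k2=k&(D[...,0]<420); print(y, np.percentile(D[k][:,0],[0,1]) if k.sum() else None)
```

```text
4.525 [ 417.31 -336.12  274.17] [-0.38  0.37 -0.38  0.   -0.82 -1.66] [[-0.9   0.44 -0.  ]
 [ 0.44  0.9   0.  ]
 [ 0.   -0.   -1.  ]]
2786 ((435.1673889160156, -342.5838317871094), (17.870033264160156, 63.82969284057617), 64.23592376708984)
[[800.33 133.14  12.  ]
 [781.8    7.66  12.  ]
 [635.66  30.43  12.  ]
 [653.73 153.41  12.  ]]
rim [619.07  97.38 248.3 ]
rim [621.88 111.47 248.3 ]
rim [618.73  79.27 248.3 ]
-420 [234.71 238.22]
-390 [234.32 237.49]
-360 [235.19 238.71]
-330 [234.72 238.32]
-300 [234.68 238.26]
-270 [235.4  238.18]
-240 [235.34 238.51]
-210 [235.45 238.35]
-180 [235.41 238.2 ]
```

View pics/w2.png

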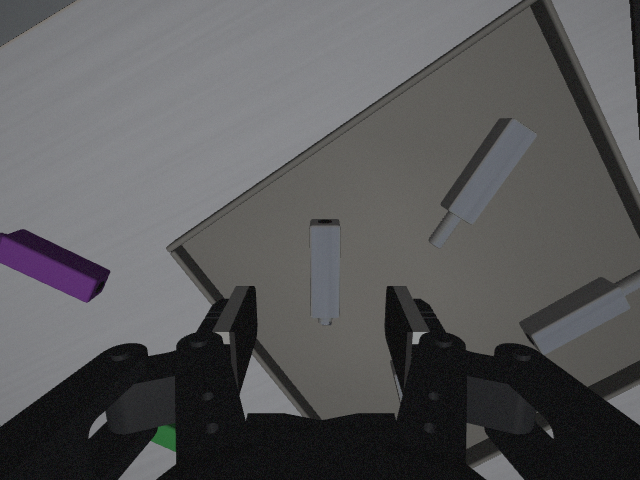

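The wrist view shows the bar between the fingers with its tail at (325,222) and stub at (325,322). It sits about 2.5 mm off to tool +y, with free table beyond the near rim. Going down to grip near the tail.

Emit:
{"method": "carry_out", "body": {"slide": [[-0.0015,0.0025,0.03],[-0.0015,0.0025,0.07],[-0.0015,0.0025,0.09],[-0.0015,0.0025,0.0945],[-0.0015,0.0025,0.0945],[-0.0015,0.0025,0.0945],[-0.0015,0.0025,0.0945],[-0.0015,0.0025,0.0945]], "roll": [0,0,0,0,0,0,0,0], "claw": [0.05,0.05,0.05,0.05,0.01,0.01,0.01,0.01]}}

```text
clock: 5.68
position: [421.3, -334.1, 181.7]
ee_rot: [0.227, 0.974, -0.0, 0.001]
contact_force: [-0.7, 0.3, 6.7]
gripper_width: 16.7
grasp_force: 60.7
```

Emit:
{"method": "carry_out", "body": {"slide": [[0,0,-0.02],[0,0,-0.05],[0.03,-0.003,-0.06],[0.065,-0.007,-0.06],[0.09,-0.01,-0.06],[0.0958,-0.0109,-0.06],[0.0958,-0.0109,-0.06],[0.0958,-0.0109,-0.06]], "roll": [0,0,-10,-20,-30,-33.2,-33.2,-33.2], "claw": [0.01,0.01,0.01,0.01,0.01,0.01,0.01,0.01]}}

```text
clock: 6.68
position: [330.4, -301.3, 240.4]
ee_rot: [-0.06, 0.998, -0.0, 0.0]
contact_force: [-0.6, -0.8, -0.9]
gripper_width: 16.3
grasp_force: 59.9
```

Run:
```python
from h import *
np.set_printoptions(precision=2,suppress=True)
p=shot('wrist'); save(p,'w3'); s=p['st']; print(s['clock'],s['position'],s['joints'],s['gripper_width'],s['grasp_force'])
```

```text
6.675 [ 330.45 -301.3   240.4 ] [-0.37  0.29 -0.63  0.   -0.65 -1.08] 16.28299085006136 59.88324701786041
```

View pics/w3.png

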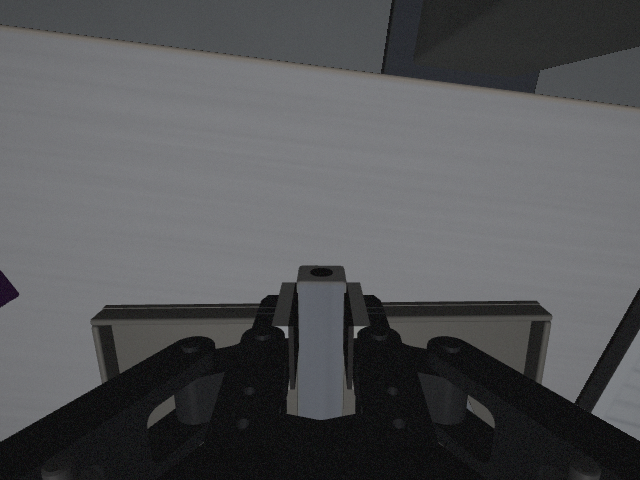

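The wrist view shows the bar held. Its tail face is at (320,272), and the tray's near wall spans columns 95–550 at about rows 305–322. I'll measure both in the tool frame.

```bash
cat >> h.py <<'E'
def toolpts(p):
    K=np.array(p['mtx']); M=np.array(p['T_tool_cam']); v,u=np.mgrid[0:480,0:640]; t=p['z_map']
    c=np.stack([(u-K[0,2])/K[0,0]*t,-(v-K[1,2])/K[1,1]*t,-t],-1)
    return c@M[:3,:3].T+M[:3,3]
def tilt(p):
    """bar top face in tool frame: slope of z (down) along x, from depth under the camera"""
    P=toolpts(p); Q=P[240:430,295:346]; k=(abs(Q[...,1])<7)&(Q[...,2]>120)&(Q[...,2]<200); Q=Q[k]
    x,z=Q[:,0],Q[:,2]; b=np.median(z); 
    for _ in range(8):
        A=np.polyfit(x,z,1); r=z-np.polyval(A,x); g=abs(r)<3; x,z=x[g],z[g]
    return np.degrees(np.arctan(A[0])),np.polyval(A,0),x.min(),x.max(),r.std(),len(x)
E
python3 - <<'E'
from h import *
np.set_printoptions(precision=2,suppress=True)
p=shot('wrist'); print('tilt',tilt(p))
P=toolpts(p)
for v in range(255,420,8): print(v,P[v,321], end=' ')
print()
C=cloud(p)
# rim points: z 14..20
k=(C[...,2]>14)&(C[...,2]<21); k[:,250:390]=0; k[340:]=0; w=C[k]; 
n=np.array([.9925,.1219]); a=w[:,:2]@n; print('rim along n',np.percentile(a,[0,2,10,50]),'tcp',np.array(p['st']['position'][:2])@n)
for u in (150,220,430,500): print([ (v,np.round(C[v,u],1)) for v in range(298,330,4)])
E
```

```text
tilt (np.float64(0.10657556451761122), np.float64(160.27186667742222), np.float64(-43.402507683331066), np.float64(16.39717453587746), np.float64(0.6178608519300325), 5237)
255 [ -2.24   0.29 241.29] 263 [ -6.75   0.29 240.56] 271 [ 15.87   0.2  169.37] 279 [ 15.64   0.19 162.06] 287 [ 13.41   0.18 160.09] 295 [ 10.34   0.18 160.09] 303 [  7.18   0.18 160.21] 311 [  3.91   0.18 160.44] 319 [  0.46   0.18 160.94] 327 [ -2.42   0.17 160.28] 335 [ -5.01   0.17 159.1 ] 343 [ -8.88   0.17 160.09] 351 [-12.27   0.17 160.17] 359 [-15.48   0.17 159.9 ] 367 [-19.21   0.16 160.34] 375 [-22.42   0.16 159.96] 383 [-26.44   0.16 160.64] 391 [-29.85   0.16 160.42] 399 [-33.48   0.16 160.44] 407 [-37.38   0.16 160.72] 415 [-41.02   0.15 160.63] 
rim along n [315.7  321.44 321.97 323.67] tcp 291.2932319707388
[(298, array([ 370.6, -396.1,   -0.6])), (302, array([ 372.7, -395.8,    0.1])), (306, array([ 374. , -394.9,    2.4])), (310, array([ 373.5, -392.6,    7.9])), (314, array([ 374.1, -391.2,   11.3])), (318, array([ 373.6, -389.1,   16.3])), (322, array([ 375.6, -388.8,   17.1])), (326, array([ 
[... 288 characters left out ...]
-351.1,   17.7])), (326, array([ 380.8, -353.9,    4.5]))]
[(298, array([ 350.9, -235.4,    0.5])), (302, array([ 353.1, -235.1,    1. ])), (306, array([ 353.6, -236.2,    5.4])), (310, array([ 354.2, -237.2,    9.5])), (314, array([ 353.7, -238.9,   15.6])), (318, array([ 355.5, -238.9,   16.8])), (322, array([ 364.7, -233.4,    3.1])), (326, array([ 366.8, -233.2,    3.9]))]
[(298, array([ 345.9, -195.6,    0.9])), (302, array([ 348.3, -195.1,    1.2])), (306, array([ 348.5, -197.4,    6.5])), (310, array([ 348.7, -199.6,   11.6])), (314, array([ 349. , -201.5,   16. ])), (318, array([ 350.7, -201.7,   17.3])), (322, array([ 359.1, -194. ,    4.7])), (326, array([ 362.4, -192.5,    3.1]))]
```

Emit:
{"method": "carry_out", "body": {"slide": [[-0.004,0,0.02],[-0.004,0,0.04],[-0.004,0,0.044],[-0.004,0,0.047],[-0.004,0,0.05],[-0.004,0,0.053],[-0.004,0,0.056],[-0.004,0,0.056]], "roll": [0,0,0,0,0,0,0,0], "claw": [0.01,0.01,0.01,0.01,0.01,0.01,0.01,0.01]}}

```text
clock: 7.78
position: [332.0, -301.0, 185.9]
ee_rot: [-0.06, 0.998, 0.001, -0.002]
contact_force: [-10.6, -2.9, 17.8]
gripper_width: 16.2
grasp_force: 67.3
```

Run:
```python
from h import *
np.set_printoptions(precision=2,suppress=True)
p=shot('wrist'); s=p['st']; print(tilt(p),s['clock'],s['position'],s['contact_force'],s['wrist_torque'])
```

```text
(np.float64(15.984082232519889), np.float64(158.43301302073525), np.float64(-30.473592046157435), np.float64(-3.5785405548685105), np.float64(0.5922387615699612), 2035) 7.775 [ 331.96 -300.97  185.87] [-10.63  -2.94  17.83] [-0.6   2.65  0.03]
```

Emit:
{"method": "carry_out", "body": {"slide": [[-0.002,0,0.002],[-0.003,0,0.004],[-0.003,0,0.004]], "roll": [0,0,0], "claw": [0.01,0.01,0.01]}}

```text
clock: 8.2
position: [333.1, -300.8, 181.7]
ee_rot: [-0.059, 0.998, 0.001, -0.005]
contact_force: [-15.7, -5.9, 20.4]
gripper_width: 16.6
grasp_force: 71.0
```

Run:
```python
from h import *
np.set_printoptions(precision=2,suppress=True)
p=shot('wrist'); s=p['st']; print(tilt(p),s['clock'],s['position'],s['contact_force'],s['wrist_torque'])
P=toolpts(p)
for v in range(255,430,8): print(v,np.round(P[v,321,[0,2]],1), end=' ')
save(p,'w4')
```

```text
(np.float64(21.548844316487152), np.float64(156.91289441262225), np.float64(-28.90721478192866), np.float64(3.15569557095327), np.float64(0.630271419701279), 2624) 8.2 [ 333.14 -300.8   181.71] [-15.73  -5.87  20.38] [-1.96  4.15 -0.13]
255 [ 17.7 182.5] 263 [ 14.6 181.6] 271 [ 10.7 182.7] 279 [ 15.8 161.8] 287 [ 12.9 161.2] 295 [ 10.5 159.7] 303 [  7.8 158.9] 311 [  5.1 158.1] 319 [  2.1 157.9] 327 [ -0.7 157.1] 335 [ -2.8 155.3] 343 [ -5.4 154.3] 351 [ -8.2 153.7] 359 [-10.5 152.3] 367 [-13.  151.2] 375 [-15.5 150.2] 383 [69.1 31.2] 391 [-20.7 148.4] 399 [-24.2 148.8] 407 [-25.1 145.8] 415 [-28.1 145.4] 423 [10.  98.3]
```

View pics/w4.png

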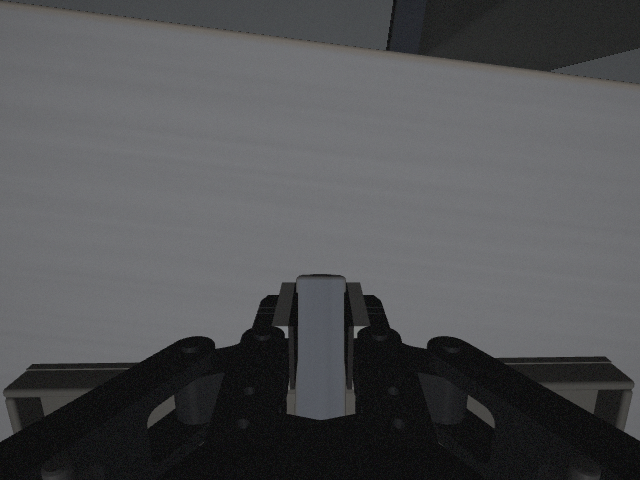

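The bar is tilting, with its tail at (320,278) and the stub side up. It's about 21.5° now, so I'll push a little further.

Emit:
{"method": "carry_out", "body": {"slide": [[-0.001,0,0.002],[-0.002,0,0.004],[-0.002,0,0.004]], "roll": [0,0,0], "claw": [0.01,0.01,0.01]}}

```text
clock: 8.62
position: [334.2, -300.7, 178.3]
ee_rot: [-0.059, 0.998, 0.002, -0.006]
contact_force: [-20.9, -9.1, 29.4]
gripper_width: 16.5
grasp_force: 75.7
```

Run:
```python
from h import *
np.set_printoptions(precision=2,suppress=True)
p=shot('wrist'); s=p['st']; print(tilt(p),s['clock'],s['position'],s['contact_force'],s['wrist_torque'],s['ee_rot'])
```

```text
(np.float64(25.784771381432645), np.float64(155.2868927486784), np.float64(-27.00664255617839), np.float64(6.035810734505347), np.float64(0.6509281300762243), 3290) 8.625 [ 334.23 -300.73  178.28] [-20.85  -9.09  29.38] [-2.62  5.32 -0.11] [-0.06  1.    0.   -0.01]
```

Emit:
{"method": "carry_out", "body": {"slide": [[0.004,0,-0.004],[0.004,0,-0.02],[0.004,0,-0.05],[0.004,0,-0.08],[0.004,0,-0.1],[0.004,0,-0.1]], "roll": [0,0,0,0,0,0], "claw": [0.01,0.01,0.01,0.01,0.01,0.01]}}

```text
clock: 9.43
position: [335.8, -300.8, 277.9]
ee_rot: [-0.06, 0.998, -0.001, 0.002]
contact_force: [0.7, 0.7, -1.9]
gripper_width: 16.4
grasp_force: 71.5
```

```bash
cat >> h.py <<'E'
def topface(p):
    P=toolpts(p); Q=P[262:430,290:352].reshape(-1,3); Q=Q[(abs(Q[:,1])<8)&(Q[:,2]>135)&(Q[:,2]<168)&(Q[:,0]<14.5)]
    for _ in range(10):
        c=Q.mean(0); n=np.linalg.svd(Q-c,full_matrices=False)[2][2]; r=(Q-c)@n; Q=Q[abs(r)<2.2]
    n*=-np.sign(n[2]); return c,n,Q[:,0].min(),Q[:,0].max(),r.std(),len(Q)
E
python3 - <<'E'
from h import *
np.set_printoptions(precision=3,suppress=True)
for i in range(3):
    p=shot('wrist'); s=p['st']; c,n,a,b,r,k=topface(p); print(tilt(p)[:2],'plane',c,n,'tilt',np.degrees(np.arctan2(-n[0],-n[2])),'side',np.degrees(np.arcsin(n[1])),a,b,r,k)
P=toolpts(p)
for v in range(264,300,3): print(v,np.round(P[v,321],1), end=' ')
print(s['clock'],s['position'],s['ee_rot'],s['joints'])
print('z at x=0',c[2]-(0-c[0])*n[0]/n[2])
E
```

```text
(np.float64(23.617155921751063), np.float64(155.18941413254532)) plane [ -6.806  -0.017 152.214] [ 0.4    0.003 -0.916] tilt -23.593768662994766 side 0.19994964093953363 -28.657268861017485 14.492808073666815 0.637167024109211 6178
(np.float64(23.57267652006012), np.float64(155.19503926261245)) plane [ -6.815   0.003 152.224] [ 0.4    0.006 -0.917] tilt -23.57728363375499 side 0.34916111723358817 -28.916820999743166 14.499401173038024 0.639083323040741 6182
(np.float64(23.56911305004333), np.float64(155.19613913066496)) plane [ -6.846  -0.009 152.206] [ 0.4   -0.001 -0.916] tilt -23.58910799098195 side -0.06266777849282203 -28.343781865924498 14.48590579365544 0.6394693987510673 6173
264 [-20.8   0.3 277.3] 267 [-22.6   0.3 276.6] 270 [-24.8   0.3 276.7] 273 [-27.3   0.3 277.7] 276 [ 16.6   0.2 162.5] 279 [ 15.5   0.2 162.4] 282 [ 14.4   0.2 162.3] 285 [ 13.7   0.2 161.3] 288 [ 12.3   0.2 161.7] 291 [ 12.    0.2 159.9] 294 [ 10.9   0.2 159.8] 297 [  9.9   0.2 159.5] 9.525 [ 334.915 -300.416  275.875] [-0.06   0.998  0.     0.   ] [-0.368  0.239 -0.584 -0.001 -0.748 -1.082]
z at x=0 155.1956533624929
```

Emit:
{"method": "carry_out", "body": {"slide": [[-0.004,0,0.04],[-0.008,0,0.08],[-0.008,0,0.09],[-0.008,0,0.094],[-0.008,0,0.097],[-0.008,0,0.0995],[-0.008,0,0.0995]], "roll": [0,0,0,0,0,0,0], "claw": [0.01,0.01,0.01,0.01,0.01,0.01,0.01]}}

```text
clock: 10.45
position: [341.3, -299.3, 179.9]
ee_rot: [-0.061, 0.998, 0.0, -0.002]
contact_force: [-10.5, 7.3, 31.1]
gripper_width: 16.3
grasp_force: 78.5
```

Run:
```python
from h import *
np.set_printoptions(precision=3,suppress=True)
p=shot('wrist'); s=p['st']; print(tilt(p),s['clock'],s['position'],s['contact_force'],s['wrist_torque'],s['ee_rot'])
```

```text
(np.float64(29.765467538343206), np.float64(154.50044496180737), np.float64(-25.05248321630289), np.float64(5.718053705220683), np.float64(0.6750077092790651), 3064) 10.45 [ 341.343 -299.255  179.877] [-10.456   7.328  31.146] [2.028 2.265 0.201] [-0.061  0.998  0.    -0.002]
```

Emit:
{"method": "carry_out", "body": {"slide": [[0.004,0,-0.004],[0.004,0,-0.02],[0.004,0,-0.05],[0.004,0,-0.08],[0.004,0,-0.09],[0.004,0,-0.09]], "roll": [0,0,0,0,0,0], "claw": [0.01,0.01,0.01,0.01,0.01,0.01]}}

```text
clock: 11.25
position: [338.9, -300.1, 267.1]
ee_rot: [-0.06, 0.998, -0.0, 0.001]
contact_force: [-0.6, 0.2, -1.2]
gripper_width: 16.3
grasp_force: 74.1
```

Run:
```python
from h import *
np.set_printoptions(precision=3,suppress=True)
p=shot('wrist'); s=p['st']; c,n,a,b,r,k=topface(p); print(tilt(p)[:2],'plane',c,n,'tilt',np.degrees(np.arctan2(n[0],-n[2])),a,b,r,k)
P=toolpts(p)
for v in range(264,300,3): print(v,np.round(P[v,321],1), end=' ')
print(s['clock'],s['position'],s['ee_rot'])
```

```text
(np.float64(27.44753991058905), np.float64(154.29043450770249)) plane [ -6.153  -0.001 151.092] [ 0.461 -0.006 -0.887] tilt 27.482841382678334 -26.912653854666473 14.47817742630729 0.6364498275136643 6244
264 [-16.9   0.3 266.6] 267 [-19.2   0.3 267.3] 270 [-21.4   0.3 267.8] 273 [-22.5   0.3 265.3] 276 [ 16.2   0.2 163.6] 279 [ 15.4   0.2 162.7] 282 [ 14.3   0.2 162.5] 285 [ 13.5   0.2 161.6] 288 [ 12.7   0.2 160.8] 291 [ 11.9   0.2 160.1] 294 [ 11.3   0.2 158.9] 297 [ 10.    0.2 159.2] 11.25 [ 338.879 -300.074  267.05 ] [-0.06   0.998 -0.     0.001]
```

It settled at 27.5°, about 2.5° too steep. I'll prop it with the tail on the table and its underside on the rim, at a spacing that gives 25°. Then I'll let go briefly so it settles on that geometry, and re-grip.

Emit:
{"method": "carry_out", "body": {"slide": [[0.0055,0,0.03],[0.0055,0,0.065],[0.0055,0,0.08],[0.0055,0,0.085],[0.0055,0,0.086],[0.0055,0,0.086]], "roll": [0,0,0,0,0,0], "claw": [0.01,0.01,0.01,0.01,0.01,0.01]}}

```text
clock: 12.05
position: [333.7, -300.8, 181.0]
ee_rot: [-0.06, 0.998, -0.0, 0.0]
contact_force: [-0.1, 1.1, -0.7]
gripper_width: 16.6
grasp_force: 74.0
```

Run:
```python
from h import *
np.set_printoptions(precision=3,suppress=True)
p=shot('wrist'); s=p['st']; print(tilt(p),s['clock'],s['position'],s['contact_force'],s['ee_rot'], 'tcp n',s['position'][:2]@np.array([.9925,.1219]))
```

```text
(np.float64(29.323563682045965), np.float64(154.7720226890325), np.float64(-25.15829006433286), np.float64(5.0250003230103175), np.float64(0.6822883458327338), 2911) 12.05 [ 333.706 -300.825  181.026] [-0.068  1.127 -0.744] [-0.06   0.998 -0.     0.   ] tcp n 294.5325149509496
```

Emit:
{"method": "carry_out", "body": {"slide": [[0,0,0.001],[0,0,0.0018],[0,0,0.0018]], "roll": [0,0,0], "claw": [0.01,0.01,0.01]}}

```text
clock: 12.48
position: [333.5, -300.8, 179.0]
ee_rot: [-0.06, 0.998, -0.0, 0.0]
contact_force: [-0.1, -0.4, -0.9]
gripper_width: 16.5
grasp_force: 74.0
```

Run:
```python
from h import *
np.set_printoptions(precision=3,suppress=True)
p=shot('wrist'); s=p['st']; c,n,a,b,r,k=topface(p); print('tilt',np.degrees(np.arctan2(n[0],-n[2])),c,a,b,r,k,s['position'],s['contact_force'],s['ee_rot'])
P=toolpts(p)[262:430,290:352]; C=cloud(p)[262:430,290:352]
m=(abs(P[...,1])<6)&(C[...,2]>3)&(P[...,2]>130); Q=P[m]; print(len(Q),Q[:,0].min(),Q[:,0].max())
for lo in range(-30,18,4):
    k=(Q[:,0]>lo)&(Q[:,0]<lo+4); print(lo+2, np.median(Q[k][:,2]).round(2) if k.any() else None, end='; ')
```

```text
tilt 27.57552342804167 [ -6.137  -0.012 151.084] -26.591157685748627 14.490406539293978 0.6438495873506618 6254 [ 333.483 -300.751  179.029] [-0.057 -0.358 -0.85 ] [-0.06   0.998 -0.     0.   ]
4945 -26.591157685748627 16.526372345507696
-28 141.65; -24 141.85; -20 143.92; -16 145.85; -12 148.0; -8 150.16; -4 152.11; 0 154.22; 4 156.33; 8 158.42; 12 160.49; 16 162.21;
```

Emit:
{"method": "carry_out", "body": {"slide": [[0,0,0.0008],[0,0,0.0012],[0,0,0.0012],[0,0,0.0012],[0,0,0.0012]], "roll": [0,0,0,0,0], "claw": [0.01,0.01,0.01,0.026,0.026]}}

```text
clock: 13.15
position: [333.5, -300.8, 177.6]
ee_rot: [-0.06, 0.998, 0.0, 0.0]
contact_force: [0.0, -0.6, 0.3]
gripper_width: 26.1
grasp_force: 0.0
```

Run:
```python
from h import *
np.set_printoptions(precision=3,suppress=True)
p=shot('wrist'); s=p['st']; c,n,a,b,r,k=topface(p); print('tilt',np.degrees(np.arctan2(n[0],-n[2])),n,c,a,b,r,k,s['position'],s['contact_force'],s['gripper_width'],s['grasp_force'],s['clock'])
save(p,'w5')
```

```text
tilt 26.155577481854262 [ 0.441 -0.    -0.898] [ -6.104  -0.002 150.934] -26.71330367240698 14.496080067000925 0.6313396902837729 6236 [ 333.501 -300.766  177.63 ] [ 0.    -0.633  0.316] 26.09897370570827 0.0 13.15
```

View pics/w5.png

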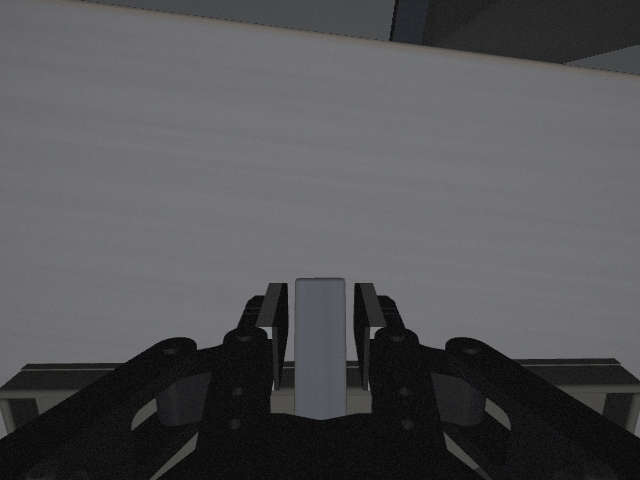

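The view shows the bar standing propped by itself between the open fingers, tail at (320,280), at 26.2°. I'll pull it back 2 mm to get 25°, release, and re-grip.

Emit:
{"method": "carry_out", "body": {"slide": [[0,0,0],[0,0,0],[0.002,0,0],[0.002,0,0],[0.002,0,0],[0.002,0,0]], "roll": [0,0,0,0,0,0], "claw": [0.01,0.01,0.01,0.01,0.026,0.026]}}

```text
clock: 13.95
position: [331.4, -301.0, 177.6]
ee_rot: [-0.06, 0.998, 0.0, -0.0]
contact_force: [-0.5, -0.6, 0.5]
gripper_width: 26.0
grasp_force: 0.0
```

Run:
```python
from h import *
np.set_printoptions(precision=3,suppress=True)
p=shot('wrist'); s=p['st']; c,n,a,b,r,k=topface(p); print('tilt',np.degrees(np.arctan2(n[0],-n[2])),n,c,a,b,r,k,s['position'],s['contact_force'],s['gripper_width'],s['grasp_force'],s['clock'])
```

```text
tilt 24.916178422647185 [ 0.421  0.    -0.907] [ -6.41   -0.002 151.412] -27.559358164786076 14.49612361935558 0.6448688766306226 6201 [ 331.361 -300.953  177.61 ] [-0.525 -0.625  0.453] 25.999582395492972 0.0 13.95
```

Emit:
{"method": "carry_out", "body": {"slide": [[0,0,0],[0,0,0],[0,0,-0.01],[0,0,-0.04],[0,0,-0.09],[0,0,-0.13],[0,0,-0.15],[0,0,-0.15]], "roll": [0,0,0,0,0,0,0,0], "claw": [0.01,0.01,0.01,0.01,0.01,0.01,0.01,0.01]}}

```text
clock: 15.0
position: [331.6, -301.0, 329.5]
ee_rot: [-0.06, 0.998, -0.001, 0.002]
contact_force: [0.4, 0.1, -1.9]
gripper_width: 16.6
grasp_force: 59.5
```

Run:
```python
from h import *
np.set_printoptions(precision=3,suppress=True)
p=shot('wrist'); s=p['st']; c,n,a,b,r,k=topface(p); th=np.arctan2(n[0],-n[2]); print('tilt',np.degrees(th),n,c,a,b,r,k,s['position'],s['ee_rot'],s['joints'],s['clock'])
P=toolpts(p)[262:430,290:352]; m=(abs(P[...,1])<6)&(P[...,2]>130)&(P[...,2]<170); Q=P[m]; print('tail x',np.percentile(Q[:,0],[99,99.7,100]))
q=shot('top')
for f in (recognise,place_of):
    for t in ('camera_head','focus','inspection_stand'): print([(np.array(r['at']),r['conf'],px(q,r['at'],{'camera_head':232,'focus':190,'inspection_stand':0}[t])) for r in f(q,t)])
C=cloud(q)[195:232,232:268]; g=cv2.cvtColor(q['img'],cv2.COLOR_RGB2GRAY)[195:232,232:268]
P=C.reshape(-1,3); m=(P[:,2]>235)&(P[:,2]<275)&(P[:,0]>600)&(P[:,0]<672); B=P[m]
d=np.array([.9893,-.1461]); e=np.array([.1461,.9893]); t=B[:,:2]@d; l=B[:,:2]@e
for lo in range(590,670,6):
    k=(t>lo)&(t<lo+6); print(lo+3,k.sum(), 'lat',np.round([l[k].min(),l[k].max()],1) if k.any() else '', 'z',np.percentile(B[k][:,2],[50,95]).round(1) if k.any() else '')
print('post lat',np.array([753,75.5])@e,'t',np.array([753,75.5])@d,'base lat',np.array([718,81.2])@e)
```

```text
tilt 24.812833879300037 [ 0.42   0.002 -0.908] [ -6.533   0.007 151.641] -27.966067705045702 14.499580380118807 0.645725943313287 6196 [ 331.558 -300.963  329.519] [-0.06   0.998 -0.001  0.002] [-0.372  0.159 -0.519 -0.    -0.888 -1.078] 15.0
tail x [15.338 15.652 15.988]
[(array([244.9, 200.1]), 0.72, array([704.936,  83.589, 232.   ]))]
[(array([244.8, 197.9]), 0.85, array([733.492,  76.454, 190.   ]))]
[(array([248. , 217.1]), 0.9, array([757.982,  78.261,   0.   ]))]
[(array([252.4, 221.4]), 0.9, array([629.995,  93.276, 232.   ]))]
[]
[(array([246. , 214.7]), 0.62, array([769.593,  80.592,   0.   ]))]
593 0 lat  z 
599 8 lat [174.2 192.8] z [248.  251.4]
605 27 lat [169.5 202. ] z [246.3 255.8]
611 29 lat [168.5 203. ] z [250.6 258.5]
617 25 lat [166.5 203.1] z [253.  259.4]
623 23 lat [167.7 201.4] z [254.5 262.7]
629 18 lat [168.7 203.2] z [255.6 259.3]
635 25 lat [172.7 202.8] z [256.6 266.6]
641 29 lat [165.9 205.6] z [263.4 273.3]
647 14 lat [164.9 208.2] z [270.5 273.5]
653 4 lat [162.3 174.3] z [274.4 274.6]
659 0 lat  z 
665 0 lat  z 
671 0 lat  z 
post lat 184.70544999999998 t 733.9123500000001 base lat 185.23096
```

Gripped at 24.8°. Next I'll carry it to the focus, first most of the way.

Emit:
{"method": "carry_out", "body": {"slide": [[-0.01,0.02,0],[-0.03,0.06,0],[-0.055,0.105,0],[-0.08,0.15,-0.004],[-0.105,0.2,-0.004],[-0.13,0.25,-0.004],[-0.152,0.29,-0.004],[-0.165,0.315,-0.004]], "roll": [0,2,4,7,10,13,15.3,15.3], "claw": [0.01,0.01,0.01,0.01,0.01,0.01,0.01,0.01]}}

```text
clock: 16.4
position: [458.3, 33.6, 331.4]
ee_rot: [0.072, 0.997, -0.0, -0.0]
contact_force: [-0.8, -0.7, -0.2]
gripper_width: 16.5
grasp_force: 59.5
```

```bash
cat > fin.py <<'E'
from h import *
np.set_printoptions(precision=3,suppress=True)
p=shot('wrist'); s=p['st']; c,n,a,b,r,k=topface(p); th=np.arctan2(n[0],-n[2])
M=R.from_quat(s['ee_rot']).as_matrix(); x=15.9; top=np.array([x,0.2,c[2]+(x-c[0])*np.tan(th)])
ax=np.array([-np.cos(th),0,-np.sin(th)]); tip=top-9*np.array([np.sin(th),0,-np.cos(th)])+67*ax
W=M@tip+s['position']; A=M@ax; dh=np.array([.9893,-.1461]); L=np.r_[dh*np.cos(np.radians(25)),np.sin(np.radians(25))]
F=np.array([626.5,94.5,232])-100*L; print('tilt',np.degrees(th),'tip',W,'focus',F,'axis err deg',np.degrees(np.arccos(A@L)),'heading',np.degrees(np.arctan2(A[1],A[0])))
print('tool shift mm',M.T@(F-W),'pos',s['position'],s['joint_vel'].max(),s['clock'],s['gripper_width'])
E
python3 fin.py
```

```text
tilt 24.870611135489863 tip [506.404  26.752 189.337] focus [536.839 107.741 189.738] axis err deg nan heading -8.30430537060195
tool shift mm [-18.408  84.537  -0.428] pos [458.258  33.621 331.353] 0.36455520533919444 16.4 16.53550685926955fin.py:7: RuntimeWarning: invalid value encountered in arccos
  F=np.array([626.5,94.5,232])-100*L; print('tilt',np.degrees(th),'tip',W,'focus',F,'axis err deg',np.degrees(np.arccos(A@L)),'heading',np.degrees(np.arctan2(A[1],A[0])))
```

Emit:
{"method": "carry_out", "body": {"slide": [[-0.008,0.035,0],[-0.014,0.065,0],[-0.017,0.08,0],[-0.0184,0.085,0],[-0.0184,0.085,0],[-0.0184,0.085,0],[-0.0184,0.085,0]], "roll": [0,0,0,0,0,0,0], "claw": [0.01,0.01,0.01,0.01,0.01,0.01,0.01]}}

```text
clock: 17.32
position: [488.0, 112.3, 331.8]
ee_rot: [0.074, 0.997, 0.0, -0.0]
contact_force: [0.4, -0.2, 0.1]
gripper_width: 16.7
grasp_force: 59.5
```

```bash
python3 fin.py 2>/dev/null
python3 - <<'E'
from h import *
np.set_printoptions(precision=1,suppress=True)
p=shot('scene'); a=p['img'][100:250,250:450,::-1]; cv2.imwrite('pics/s2.png',cv2.resize(a,(800,600),interpolation=cv2.INTER_CUBIC))
q=shot('top')
for pp in (p,q):
    for t in ('standoff_broken_tip','camera_head'): print([(np.array(r['at']),round(r['conf'],2),px(pp,r['at']),px(pp,r['at'],190 if 'tip' in t else 232)) for r in place_of(pp,t)])
E
```

```text
tilt 24.8220677552913 tip [536.205 105.299 189.753] focus [536.839 107.741 189.738] axis err deg nan heading -8.468460446330228
tool shift mm [-0.268  2.509  0.014] pos [488.019 112.265 331.818] 0.003283681374623105 17.325 16.65979196596492
[(array([441.4, 371.8]), 0.67, array([ 546.2, -463.5,   -1.7]), array([ 413.8, -531.4,  190. ])), (array([307.6, 284.1]), 0.65, array([528. , -56.4,   3.1]), array([ 401.8, -200.9,  190. ])), (array([264.7, 200.9]), 0.58, array([536.8, 100.4, 185.2]), array([532.7,  94.9, 190. ])), (array([398.4, 450. ]), 0.58, array([ 331.7, -516.4,   11.6]), array([ 246.4, -570.8,  190. ]))]
[(array([291.4, 168.7]), 0.85, array([623. ,  89.1, 246.4]), array([637.8, 106.7, 232. ]))]
[(array([419. , 202.7]), 0.58, array([ 527.4, -478. ,    6.4]), array([ 466.5, -399.5,  190. ])), (array([318.7, 252.9]), 0.44, array([525.6, -77.8,   1.3]), array([463.4, -43.1, 190. ])), (array([460.3, 245.7]), 0.43, array([ 324.7, -516.9,    4. ]), array([ 285.9, -433. ,  190. ]))]
[(array([250., 222.]), 0.94, array([501.5, 125.5, 516. ]), array([631.5, 100.4, 232. ]))]
```

View pics/s2.png

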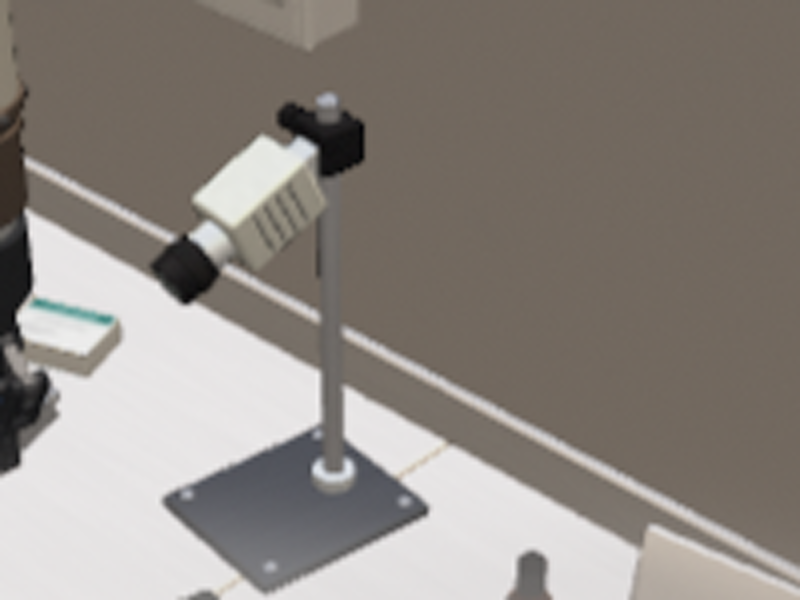

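The scene crop shows the camera head fully in view, with the barrel front at crop (170,275), and the held part just off the crop's left edge. I'll cross-check the lens and tip with scene depth.

Run:
```python
from h import *
np.set_printoptions(precision=1,suppress=True)
p=shot('scene'); C=cloud(p); g=cv2.cvtColor(p['img'],cv2.COLOR_RGB2GRAY)
d=np.array([.9893,-.1461]); e=np.array([.1461,.9893]); a=np.radians(25)
T=C[...,:2]@d; Lt=C[...,:2]@e; Z=C[...,2]
# coordinates along line of sight from estimated glass (606,185,232)
s=(T-606)*np.cos(a)+(Z-232)*np.sin(a); v=-(T-606)*np.sin(a)+(Z-232)*np.cos(a); l=Lt-185
m=(s>-20)&(s<22)&(abs(v)<26)&(abs(l)<26)&(p['z_map']>0)
print('barrel',m.sum(),'s',np.percentile(s[m],[0,2,10,50]),'l',np.percentile(l[m],[1,5,95,99]),'v',np.percentile(v[m],[1,5,95,99]))
m=(s>-170)&(s<-90)&(abs(v)<12)&(abs(l)<12)&(p['z_map']>0)
print('bar',m.sum(),'s',np.percentile(s[m],[50,90,98,100]) if m.any() else '')
for lo in range(-170,-92,6):
    k=m&(s>lo)&(s<lo+6)
    if k.sum()>2: print(lo+3,k.sum(),'l',np.percentile(l[k],[5,50]),'v',np.percentile(v[k],[5,50,95]))
b=p['img'][110:230,200:360,::-1]; cv2.imwrite('pics/s3.png',cv2.resize(b,(800,600),interpolation=cv2.INTER_CUBIC))
```

```text
barrel 139 s [ 0.3  0.6  1.5 10.1] l [-18.4 -17.3   8.8  16.7] v [-12.8  -9.6  19.3  21.3]
bar 80 s [-128.2 -104.5  -99.6  -96.9]
-167 8 l [-10.7  -4.2] v [3.  5.7 8.6]
-161 13 l [-10.8  -1.5] v [ 2.4  7.7 10. ]
-155 7 l [0.4 7.5] v [4.7 7.3 9.5]
-137 4 l [-11.  -10.1] v [-8.1 -4.4  4.7]
-131 8 l [-11.5  -9.8] v [-4.8 -0.7  1.9]
-125 5 l [-11.4 -10.5] v [-6.5 -3.  -1.5]
-119 5 l [-10.8  -9.6] v [-7.9 -5.8 -2.4]
-113 9 l [-11.4 -10. ] v [-7.8 -4.   5.7]
-107 12 l [-10.8  -8.3] v [-9.  -0.8  5.6]
-101 7 l [-7.4 -6.4] v [-2.8  3.7  7.8]
```

View pics/s3.png

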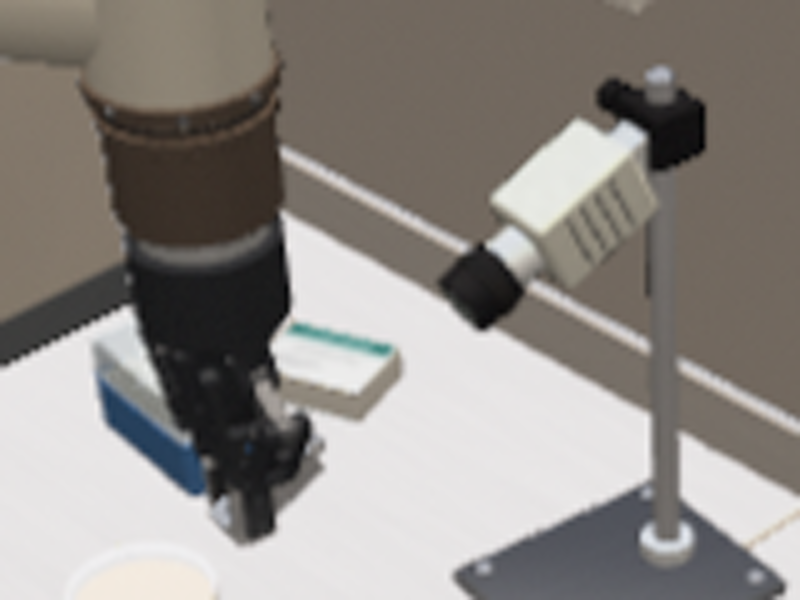

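The scene shows the bar in line with the lens, stub end at (315,447). Its depth agrees with the lens estimate to about 1 mm and confirms the 2.5 mm sideways correction.

Emit:
{"method": "carry_out", "body": {"slide": [[0,0.0025,0],[0,0.0025,0],[0,0.0025,0],[0,0.0025,0]], "roll": [0,0,0,0], "claw": [0.01,0.01,0.01,0.01]}}

```text
clock: 18.23
position: [488.6, 115.4, 331.7]
ee_rot: [0.073, 0.997, -0.0, -0.0]
contact_force: [0.1, 0.3, 0.2]
gripper_width: 17.0
grasp_force: 59.5
```

```bash
python3 fin.py 2>/dev/null
```

```text
tilt 24.844444775962465 tip [536.766 108.451 189.647] focus [536.839 107.741 189.738] axis err deg nan heading -8.415686946859083
tool shift mm [-0.176 -0.691 -0.091] pos [488.59  115.383 331.686] 0.0021361476991563736 18.225 16.966292317829982
```

Within 1 mm of the focus, with the tilt within about 0.2° of 25°, and still. Handing in.

```bash
python3 -c "
from bench import *
print(job_done())"
```

```text
the job is handed in; nothing more can be done
None
```

I handed the job in with the broken standoff held still in front of the lens. By my measurements the stub end is within 1 mm of the focus point and the bar slopes at 24.8° (25° wanted), but handing in returned no verdict.

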